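# Crack a pecan on the tray with a lever nutcracker

### The arm

A 6-joint arm with a two-finger parallel gripper is mounted at the origin on the work surface. World frame = base frame: x ahead of the robot, y to its left, z up, the work surface at z = 0. Lengths are in m, angles in rad, forces in N, time in s.
With the tool pointing down it reaches from about 0.275 to 0.75 m from the base axis. Payload 10.2 kg.
Tool frame: the origin (TCP) lies between the finger pads; the fingertips stand 14 mm ahead of it and the grasp point (between the pads) lies 5 mm behind it; z points along the fingers, y is the line along which they close (so a half turn about z gives the same grasp; the last joint's range is limited). The gripper opens to 88 mm and grips with 3 to 60 N. Pads are 18 mm wide; open, the fingers measure 123 mm over their backs; the gripper's body (75 mm by 187 mm) begins 45 mm behind the grasp point.
Start: joints at [-1.553, 0.313, 1.498, -0, 1.331, -0.223], TCP at [0.125, -0.51, 0.253] pointing down, gripper open.
Joint ranges: [-2.94, 2.94], [-0.97, 2.17], [0.19, 2.56], [-1.23, 4.37], [0.02, 3.11], [-2.88, 2.88]. Speed limits (rad/s): [2.39, 2.39, 3.01, 3.14, 3.14, 3.14].

### API

Orientations are given as a unit quaternion [x, y, z, w].
In Python, from bench import bot, cams gives the robot as it stands.
- The arm moves only by the shell command python3 -m inch 'ROWS' [OPENING] [FORCE]. ROWS is JSON, a list that holds one entry, the list of rows, each a list of 4 numbers: the shift along the tool's x, y, z in cm, then the turn about the tool's z in rad. In form: [[[dx, dy, dz, roll], ...]]. A call has 1 to 20 rows; each row shifts and turns the commanded pose from where the row before left it, along the tool's axes as they then stand; what a row does not reach is not made up. A row lasts 1/8 s, in which the tool goes at most 62.5 mm and 10.7 degrees, less where a joint would pass 70% of its speed; a pose out of reach is approached as far as the arm can. A call with a gripper value outside its range is refused whole. OPENING is the closure in counts, from 0 (fully open) to 255 (shut), set as the call begins (- or left out, the last holds). The fingers move at their own pace and stop on an object; FORCE is the grip in N (left out, the last holds). Time passes only in rows, so rows that do not move let the fingers close. It gives the time, the measured TCP pose, the force, the opening and the grip force at its end, in the units of the state.
- bot.observe(): the state, without advancing time (a new reading comes with each control period).
- cams.capture(name): name is "scene" or "top" or "wrist"; returns (picture, depth): 420x560x3 uint8, blue, green, red; 420x560 float32, m along the optical axis (not along the pixel's ray), 0 where there is no reading.
- cams.camera_params(name): a dict with "vfov" (degrees; the focal length in pixels is half the picture's height over the tangent of half this angle, whatever the lens; pixels are square), "cx", "cy" (the principal point, pixels), "D" ([k1, k2, p1, p2, k3] as OpenCV has them; the pictures are not rectified), "cam_to_world" (4x4, takes a point from camera to world coordinates). Camera axes: x right, y up, looking along -z (the intrinsics and any distortion apply to the point x, -y, -z); pixel columns grow to the right and rows downward; lengths in m; the calibration is good to about 2 mm. A picture is of the moment at which its call begins: read the wrist's pose just before it. camera_params takes no time and is no camera call; for the wrist camera it gives the pose at the moment of the call.
- bot.close_job(): hands the job in; it is judged then, once.
The state is a dict: "t": time; "qpos": joint angles; "dq": joint speeds; "tau": joint torques, N m; "position": TCP position; "eef_rot": TCP orientation; "ft_force": force on the tool from outside, world axes, zero at the start; "torque": the same for the moment, N m; "width": finger opening in m; "finger_force": force on a finger pad.
Only numpy, scipy, OpenCV 4.12 (cv2) and the standard library are available. Lean on these libraries where they do the work, as an engineer would, in place of code of your own. Each camera call takes 0.05 s, during which the arm holds its last target. There are 200 camera calls.

### The job

Crack the pecan that lies alone on the steel tray with the nutcracker: bring the nutcracker over, lay it flat in the tray with the nut lengthwise between its two open jaws, and let go. Then take it again across both handles and squeeze them together until the shell gives way, open the hand and leave the nutcracker lying flat in the tray with the cracked nut. Do not pinch the nut in the fingers, and leave the other things where they are.

Things in the scene. Friction and masses are not known exactly. Their poses are not given: they have to be found in the camera images.
- nutcracker: Cast aluminium lever nutcracker lying on its side on the cork mat, 166 mm long, 18 mm high, about 160 g: a head block with two upright hinge pins, from which two arms run, one on each side, each a toothed jaw and then a slim handle. Origin: underside of the head, midway between the pins; z up, +x runs along its middle line from the head towards the handle ends.
- nutcracker_head (a point): Centre of the nutcracker's head, at x = -4, y = 0, z = 9 mm in its frame. The head is a solid block 24 mm long (x from -16 to 8 mm), 26 mm wide (y) and 18 mm high with flat sides: holding it leaves the arms free.
- jaw_mid (a point): Midpoint between the two jaws, at x = 50, y = 0, z = 9 mm in the nutcracker's frame. The jaws' upright inner faces run from x = 30 to 70 mm; fully open, the clear gap between them is about 33 mm at this point.
- grip_left (a point): Middle of the +y handle, 110 mm from its pin and 9 mm above the nutcracker's underside; the handle is 8 mm thick and 14 mm high there and ends in a round knob, 16 mm across, at x = 142 mm. Over the outsides of both handles here: 66 mm fully open, about 41 mm with both jaws on the whole nut, about 28 mm after the crack.
- grip_right (a point): The same point on the other handle, on the -y side.
- handle_left (a joint): Opening of the +y arm about its upright pin, rad: 0 shut, 0.19 fully open. A light spring holds it open: any grip across both handles (over 2 N) closes them while the jaws are empty, and they spring open again when let go.
- handle_right (a joint): The same for the -y arm.
- pecan: Brown pecan in its shell lying steadily, alone, on the tray; 40 mm long, 22 mm across, 20 g. Origin: its underside, at the middle; x is its long axis, y across it, z up; both ends are alike. The jaws must press on its two long sides (its y), so the nut's long axis must lie along the nutcracker; the tray has room for it either way round. (The pecans heaped in a holder are not part of the job.)
- pecan_shell (a joint): How far the pecan's shell has given way, m: 0 whole, 0.006 cracked (it stays so, 16 mm across, with a flake of shell standing up on top). It gives at once at about 30 N across it: about 15 N on each handle at the grip points with the nut midway along the jaws.
- tray: Fixed stainless steel tray, 270 mm (x) by 360 mm (y) outside, rim 13 mm high over the table, walls 3 mm. Origin: centre of its underside; z up. Its floor, on which the nut lies, is 3 mm above the origin.
- mat: Fixed cork mat on which the nutcracker starts, 280 mm (x) by 220 mm (y), 4 mm thick. Origin: centre of its underside.
- tying_tool: Bystander: forked blue plastic balloon tying tool, 134 mm long, lying across the far end of the mat.
- holder_sticks: Bystander: white ceramic holder, 80 mm across, 80 mm high, with bamboo sticks standing in it up to 155 mm. Origin: centre of its underside.
- holder_nuts: Bystander: the same holder, heaped with pecans up to 95 mm. Origin: centre of its underside.
- ribbon_spool: Bystander: flat spool, 64 mm across, 30 mm high, near the robot on its left.
- balloon_box: Bystander: cardboard box 80 x 110 x 50 mm, near the robot on its right.
- jar: Bystander: glass jar with a steel lid, 72 mm across, 95 mm high, near the robot on its left.
Things that resemble listed ones, but are neither listed nor needed, are in the scene too. Of the things shaped like the nutcracker, the aluminium one is meant.

How it is judged:
On the way, in this order (a step that is already met when the one before it is completed fails the run):
1. the nutcracker lies flat in the tray, let go, with the whole nut between its jaws (x of pecan in the frame of nutcracker between 0.03 and 0.07 m and y of pecan in the frame of nutcracker between -0.014 and 0.014 m and z of pecan in the frame of nutcracker between -0.006 and 0.006 m and angle between nutcracker's own z axis and vertical below 0.12 rad and contact force between the fingers and nutcracker below 0.3 N and value of joint pecan_shell below 0.002 m), for 0.2 s.
2. the nut cracks between the jaws as the fingers squeeze the nutcracker (x of pecan in the frame of nutcracker between 0.03 and 0.07 m and y of pecan in the frame of nutcracker between -0.014 and 0.014 m and z of pecan in the frame of nutcracker between -0.006 and 0.006 m and value of joint pecan_shell above 0.0045 m and contact force between the fingers and nutcracker above 0.5 N), for 0.05 s.
At the end, for the whole second after the job is handed in: The nut is cracked (its shell has given at least 4.5 mm); nut and nutcracker lie in the tray, the nutcracker flat (within 7 degrees), let go and at rest (value of joint pecan_shell above 0.0045 m and x of pecan in the frame of tray between -0.13 and 0.13 m and y of pecan in the frame of tray between -0.175 and 0.175 m and z of pecan in the frame of tray between -0.003 and 0.01 m and x of nutcracker in the frame of tray between -0.13 and 0.13 m and y of nutcracker in the frame of tray between -0.175 and 0.175 m and z of nutcracker in the frame of tray between -0.003 and 0.01 m and angle between nutcracker's own z axis and vertical below 0.12 rad and contact force between the fingers and nutcracker below 0.3 N and linear speed of each of nutcracker, pecan below 0.02 m/s); the robot touches nothing.
It fails at once if the nut is pinched in the fingers (over 12 N) (contact force between the fingers and pecan above 12 N).
It fails at once if one of the other things is pushed out of place (over 25 mm) (distance of any of tying_tool, holder_sticks, holder_nuts, ribbon_spool, balloon_box, jar from where it was at the start of the episode above 0.025 m).
It also fails if it takes over 48 s, if anything falls off the work surface, if the arm or the gripper's body presses on something with over 40 N, if the wrist force passes 120 N, or if a joint passes its speed limit or range.

## Working session

There is one attempt and no reset: what is moved stays moved. The work goes in short steps, Python scripts to look and compute and a shell command to move; the robot and the scene stay as the last step left them, time stands still between calls to the robot, and variables do not carry over. Pictures are saved under pics/ and viewed, at most 10 in all, crops included, and the job is handed in when it is done.

```bash
mkdir -p pics; ls; cat > h.py <<'E'
import numpy as np, cv2
from bench import bot, cams
from scipy.spatial.transform import Rotation as R
def K(p):
    f=210/np.tan(np.radians(p["vfov"]/2)); return np.array([[f,0,p["cx"]],[0,f,p["cy"]],[0,0,1.]])
def ray(p,px,z):
    """pixels -> world points on plane z"""
    u=cv2.undistortPoints(np.array(px,float).reshape(-1,1,2),K(p),np.array(p["D"],float)).reshape(-1,2)
    T=np.array(p["cam_to_world"]); d=np.c_[u[:,0],-u[:,1],-np.ones(len(u))]@T[:3,:3].T
    return T[:3,3]+d*((z-T[2,3])/d[:,2])[:,None]
E
python3 - <<'E'
from h import *
for n in("top","scene"):
    im,d=cams.capture(n); cv2.imwrite(f"pics/{n}0.png",im); np.save(f"pics/{n}0.npy",d)
    print(n,cams.camera_params(n))
s=bot.observe();print(s)
E
```

```text
pics
top {'vfov': 51.932592942967354, 'cx': 275.2895402608545, 'cy': 208.8385526491248, 'D': array([-0.09292816,  0.        ,  0.        ,  0.        ,  0.        ]), 'cam_to_world': array([[ 1.73231695e-02,  9.88533622e-01, -1.50003956e-01,
         3.43893489e-01],
       [-9.99843980e-01,  1.76451196e-02,  8.15493369e-04,
         8.14878052e-03],
       [ 3.45298036e-03,  1.49966426e-01,  9.88685060e-01,
         1.22809657e+00],
       [ 0.00000000e+00,  0.00000000e+00,  0.00000000e+00,
         1.00000000e+00]])}
scene {'vfov': 51.994867246146775, 'cx': 280.5703530813994, 'cy': 206.47399837542343, 'D': array([0.02579871, 0.        , 0.        , 0.        , 0.        ]), 'cam_to_world': array([[ 0.71235968, -0.51972826,  0.47162085,  0.97580952],
       [ 0.70177026,  0.53505478, -0.47035612, -0.4529542 ],
       [-0.00788563,  0.66603222,  0.74588129,  0.74844017],
       [ 0.        ,  0.        ,  0.        ,  1.        ]])}
{'t': 0.1, 'qpos': array([-1.55343510e+00,  3.13370548e-01,  1.49835136e+00,  7.79420288e-06,
        1.33096603e+00, -2.23370975e-01]), 'dq': array([ 2.51182334e-05, -3.19074987e-03, -1.27583681e-03, -3.19753398e-04,
        5.59368953e-04,  8.96899306e-04]), 'tau': array([ 1.73012992e-03, -4.02815187e+01, -2.52638769e+01,  6.94855442e-02,
        3.43112717e-02, -5.05950277e-05]), 'position': array([ 0.12516851, -0.50965973,  0.25223398]), 'eef_rot': array([ 9.92764705e-01,  1.20074729e-01,  6.00749018e-05, -5.44348346e-04]), 'ft_force': array([-0.3945464 , -0.17730718,  1.32014251]), 'torque': array([-0.051455  , -0.00457353,  0.02973582]), 'finger_force': 0.0, 'width': 0.08809028406243857}
```

View pics/top0.png

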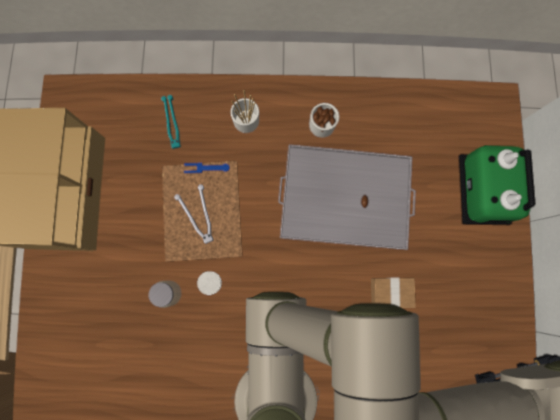

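View pics/scene0.png

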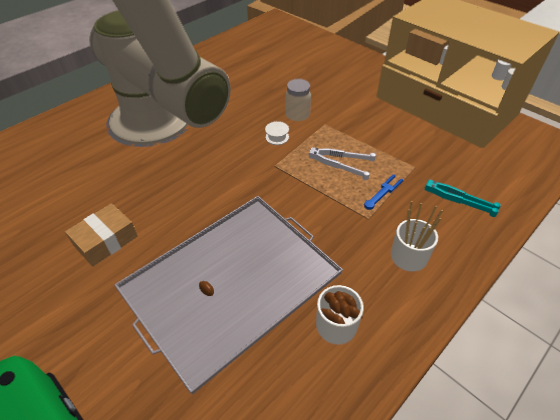

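Top view: the aluminium nutcracker is on the mat, with its head near (208,239) and handle ends near (178,197) and (200,187). Things that could be mistaken for it are the teal plastic look-alike at (171,122) and the blue tying tool at (207,168). The lone pecan is at (364,201) in the tray, and the heaped ones at (324,118) are not wanted. I choose the silver one on the cork mat, and will check it in a close crop.

```bash
python3 - <<'E'
from h import *
im=cv2.imread("pics/top0.png"); p=cams.camera_params("top")
hsv=cv2.cvtColor(im,cv2.COLOR_BGR2HSV)
m=((hsv[...,1]<70)&(hsv[...,2]>110)).astype(np.uint8); w=np.zeros_like(m); w[175:248,165:238]=1; m*=w
n,l,st,c=cv2.connectedComponentsWithStats(m); print(st)
ys,xs=np.nonzero(m); P=ray(p,np.c_[xs,ys],0.017)[:,:2]; np.save("pics/nc.npy",P)
# head end = apex; min-area box
print(cv2.minAreaRect((P*1000).astype(np.float32)), cv2.boxPoints(cv2.minAreaRect((P*1000).astype(np.float32))))
tri=cv2.minEnclosingTriangle((P*1000).astype(np.float32)); print(tri[1].reshape(-1,2))
# pecan
b=((hsv[...,1]>90)).astype(np.uint8); w[:]=0; w[175:225,340:390]=1; b*=w
ys,xs=np.nonzero(b); Q=ray(p,np.c_[xs,ys],0.012)[:,:2]; print(len(Q),Q.mean(0)); 
e,v=np.linalg.eigh(np.cov(Q.T)); print(np.sqrt(e)*4000, v[:,1], np.degrees(np.arctan2(v[1,1],v[0,1])))
# tray, scene pecan
a=cv2.resize(im[165:255,160:245],None,fx=4,fy=4,interpolation=cv2.INTER_CUBIC)
a2=cv2.resize(im[165:255,330:415],None,fx=4,fy=4,interpolation=cv2.INTER_CUBIC)
cv2.imwrite("pics/crop0.png",np.hstack([a,a2]))
ps=cams.camera_params("scene")
print("tray corners",ray(p,[[289,146],[412,152],[409,247],[281,240]],0.013))
print("holders top",ray(p,[[245,110],[324,117]],0.08),"jar",ray(p,[[162,294]],.095),"spool",ray(p,[[209,283]],.03))
print("scene pecan",ray(ps,[[206,288]],.012))
E
```

```text
[[     0      0    560    420 234727]
 [   174    184     39     60    473]]
((504.93829345703125, 226.78347778320312), (164.4801483154297, 89.71328735351562), 24.078907012939453) [[411.5531  234.18341]
 [448.15564 152.27658]
 [598.3235  219.38354]
 [561.72095 301.29037]]
[[373.26132 167.21266]
 [560.98785 302.9307 ]
 [600.02155 215.58357]]
53 [ 0.55586754 -0.24824983]
[17.38035612 33.34085766] [-0.99902727  0.04409664] 177.47262913252897
tray corners [[ 0.71459297 -0.02968076  0.013     ]
 [ 0.70473056 -0.39251097  0.013     ]
 [ 0.42531272 -0.37484569  0.013     ]
 [ 0.43964487 -0.01049901  0.013     ]]
holders top [[ 0.79693493  0.0970075   0.08      ]
 [ 0.78055193 -0.12465298  0.08      ]] jar [[0.28627139 0.29829947 0.095     ]] spool [[0.31611159 0.1859055  0.03      ]]
scene pecan [[ 0.55568921 -0.24320315  0.012     ]]
```

View pics/crop0.png

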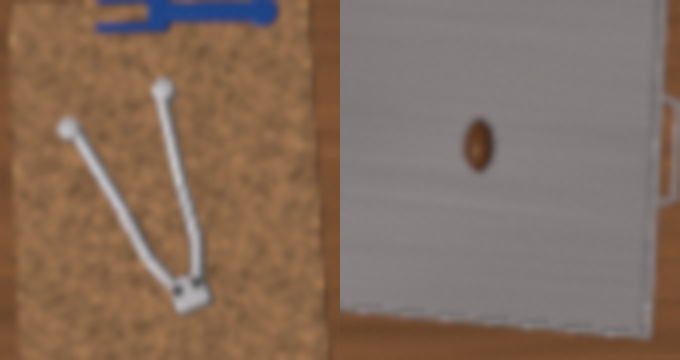

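The crop confirms that the grey metal nutcracker is the right one (pins at crop (178,290) and (197,281)). The pecan's long axis runs along world x. Next I work out the first move.

```bash
cat >> h.py <<'E'
def go(xyz,yaw):
    """tool-axis shift (cm), then roll, to reach xyz with tool x at yaw (mod pi)"""
    s=bot.observe(); r=R.from_quat(s["eef_rot"]); M=r.as_matrix()
    d=M.T@(np.array(xyz)-s["position"])*100; y=np.arctan2(M[1,0],M[0,0])
    roll=-((yaw-y+np.pi/2)%np.pi-np.pi/2)
    print("t",round(s["t"],2),"pos",s["position"].round(4),"yaw",round(y,4),"tilt",(M[:,2]).round(4),"q",s["qpos"].round(2),"w",round(s["width"],4),"F",s["ft_force"].round(1),s["finger_force"])
    print("shift cm",d.round(2),"n",round(np.linalg.norm(d)/6.25,1),"then roll",round(roll,3))
E
python3 - <<'E'
from h import *
p=cams.camera_params("top")
P=ray(p,[[207.5,238.75],[176.75,196.75],[200.5,187],[160+177/4,165+290/4],[160+197/4,165+281/4]],0.021)
print(P.round(4)); mid=(P[1]+P[2])/2; a=mid-P[0]; yaw=np.arctan2(a[1],a[0]); print("yaw",yaw,"len",np.linalg.norm(a),"pins mid",(P[3]+P[4])/2, "knob sep",np.linalg.norm(P[1]-P[2]))
go([*P[0][:2],0.2],yaw)
E
```

```text
[[0.4387 0.196  0.021 ]
 [0.5569 0.2891 0.021 ]
 [0.5864 0.2221 0.021 ]
 [0.442  0.2053 0.021 ]
 [0.4486 0.1915 0.021 ]]
yaw 0.4214488377145329 len 0.14570710525612046 pins mid [0.44533858 0.19838378 0.021     ] knob sep 0.07314804448793047
t 0.1 pos [ 0.1252 -0.5097  0.2522] yaw 0.2407 tilt [-0.      0.0011 -1.    ] q [-1.55  0.31  1.5   0.    1.33 -0.22] w 0.0881 F [-0.4 -0.2  1.3] 0.0
shift cm [ 47.27 -61.05   5.3 ] n 12.4 then roll -0.181
```

```bash
python3 -m inch '[[[3.38,-4.36,0.38,0],[3.38,-4.36,0.38,0],[3.38,-4.36,0.38,0],[3.38,-4.36,0.38,0],[3.38,-4.36,0.38,0],[3.38,-4.36,0.38,0],[3.38,-4.36,0.38,0],[3.38,-4.36,0.38,0],[3.38,-4.36,0.38,0],[3.38,-4.36,0.38,0],[3.38,-4.36,0.38,0],[3.38,-4.36,0.38,0],[3.38,-4.36,0.38,0],[3.38,-4.36,0.38,0],[0,0,0,-0.09],[0,0,0,-0.09],[0,0,0,0],[0,0,0,0]]]' 0
python3 - <<'E'
from h import *
go([.4387,.196,.2],.4214)
p=cams.camera_params("wrist"); im,d=cams.capture("wrist"); cv2.imwrite("pics/w1.png",im); np.save("pics/w1.npy",[p],allow_pickle=True); print(p)
E
```

```text
t: 2.35
position: [0.4391, 0.1956, 0.1995]
eef_rot: [0.978, 0.208, -0.0, -0.0]
ft_force: [0.1, 0.1, -0.0]
width: 0.0878
finger_force: 0.0
t 2.35 pos [0.4391 0.1956 0.1995] yaw 0.4188 tilt [-2.e-04 -0.e+00 -1.e+00] q [0.17 0.27 1.71 0.   1.17 1.33] w 0.0878 F [ 0.1  0.1 -0. ] 0.0
shift cm [-0.02 -0.05 -0.05] n 0.0 then roll -0.003
{'vfov': 64.12050505777098, 'cx': 275.1535716073843, 'cy': 216.9735097617653, 'D': array([-0.03238609,  0.        ,  0.        ,  0.        ,  0.        ]), 'cam_to_world': array([[ 4.07928798e-01,  8.72031220e-01,  2.70473007e-01,
         5.08118816e-01],
       [-9.13013723e-01,  3.89681136e-01,  1.20642257e-01,
         2.27652356e-01],
       [-1.94413703e-04, -2.96159018e-01,  9.55138628e-01,
         3.31955950e-01],
       [ 0.00000000e+00,  0.00000000e+00,  0.00000000e+00,
         1.00000000e+00]])}
```

View pics/w1.png

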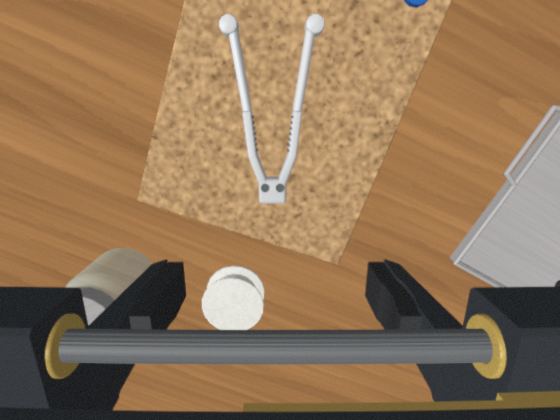

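The wrist view shows the nutcracker clearly: pins at (265,187) and (280,187), head block about (260–285, 178–203), knobs at (228,24) and (315,22).

```bash
python3 - <<'E'
from h import *
p=np.load("pics/w1.npy",allow_pickle=True)[0]; im=cv2.imread("pics/w1.png")
g=cv2.cvtColor(im,cv2.COLOR_BGR2GRAY); h=cv2.cvtColor(im,cv2.COLOR_BGR2HSV)
def cen(m,x0,x1,y0,y1):
    ys,xs=np.nonzero(m[y0:y1,x0:x1]); return [xs.mean()+x0,ys.mean()+y0]
dark=g<100
a,b=cen(dark,259,272,182,193),cen(dark,273,287,182,193)
sil=(h[...,1]<60)&(h[...,2]>130)
k1,k2=cen(sil,215,242,12,36),cen(sil,302,328,10,34)
print(a,b,k1,k2)
Q=ray(p,[a,b],.022); k=ray(p,[k1,k2],.018)
pm=Q.mean(0); km=k.mean(0); v=km-pm; yaw=np.arctan2(v[1],v[0]); print("pins",Q.round(4),"pm",pm.round(4),"yaw",yaw,"len",np.hypot(*v[:2]))
ax=np.array([np.cos(yaw),np.sin(yaw)]); t=pm[:2]-.005*ax; print(t)
go([*t,.020],yaw)
E
```

```text
[np.float64(263.5), np.float64(188.0)] [np.float64(278.0), np.float64(189.0)] [np.float64(228.40934065934067), np.float64(25.049450549450547)] [np.float64(314.16129032258067), np.float64(24.005865102639298)]
pins [[0.442  0.2102 0.022 ]
 [0.4467 0.1973 0.022 ]] pm [0.4443 0.2038 0.022 ] yaw 0.41388173092898156 len 0.13997634251894253
[0.4397489  0.20175202]
t 2.4 pos [0.4391 0.1956 0.1995] yaw 0.4191 tilt [-1.e-04 -0.e+00 -1.e+00] q [0.17 0.27 1.71 0.   1.17 1.33] w 0.0883 F [ 0.1 -0.7 -0. ] 0.0
shift cm [ 0.31 -0.53 17.95] n 2.9 then roll 0.005
```

```bash
python3 -m inch '[[[0.35,-0.35,4,0],[0,0,4,0],[0,0,4,0],[0,0,3,0],[0,0,1.5,0],[0,0,1,0],[0,0,0.4,0],[0,0,0,0]]]' 0
python3 -m inch '[[[0,0,0,0],[0,0,0,0],[0,0,0,0],[0,0,0,0],[0,0,0,0],[0,0,0,0],[0,0,0,0],[0,0,0,0]]]' 255 25
python3 - <<'E'
from h import *
go([.4397,.2017,.020],.4139)
E
```

```text
t: 3.4
position: [0.4413, 0.2005, 0.021]
eef_rot: [0.978, 0.209, 0.0, 0.0]
ft_force: [-0.4, -0.6, 0.4]
width: 0.0883
finger_force: 0.0
t: 4.4
position: [0.4409, 0.2004, 0.0205]
eef_rot: [0.978, 0.209, -0.0, 0.0]
ft_force: [-0.0, -0.3, -0.6]
width: 0.026
finger_force: 25.0
t 4.4 pos [0.4409 0.2004 0.0205] yaw 0.4208 tilt [-0. -0. -1.] q [ 0.18  0.55  1.85 -0.    0.74  1.33] w 0.026 F [-0.  -0.3 -0.6] 24.99413788318634
shift cm [-0.06 -0.17  0.05] n 0.0 then roll 0.007
```

```bash
python3 -m inch '[[[0,0,-1,0],[0,0,-3,0],[0,0,-4,0],[0,0,-4,0],[0,0,0,0.117],[0,0,0,0.116],[0,0,0,0.116],[0,0,0,0.116],[0,0,0,0]]]'
python3 - <<'E'
from h import *
go([.502,-.2436,.14],-.044)
E
```

```text
t: 5.52
position: [0.4408, 0.2004, 0.1409]
eef_rot: [1.0, -0.022, 0.0, -0.0]
ft_force: [0.6, -0.3, -1.7]
width: 0.0256
finger_force: 25.0
t 5.53 pos [0.4408 0.2004 0.1409] yaw -0.0431 tilt [ 1.e-04  1.e-04 -1.e+00] q [0.18 0.35 1.77 0.   1.03 1.8 ] w 0.0256 F [ 0.6 -0.3 -1.7] 24.993960857391357
shift cm [ 8.03 44.1   0.09] n 7.2 then roll 0.001
```

```bash
python3 -m inch '[[[0.4,2.2,0,0],[0.8,4.4,0,0],[0.8,4.4,0,0],[0.8,4.4,0,0],[0.8,4.4,0,0],[0.8,4.4,0,0],[0.8,4.4,0,0],[0.8,4.4,0,0],[0.8,4.4,0,0],[0.8,4.4,0,0],[0.4,2.3,0.1,0],[0,0,0,0],[0,0,0,0],[0,0,0,0]]]'
python3 - <<'E'
from h import *
go([.502,-.2436,.14],-.044)
p=cams.camera_params("wrist"); im,d=cams.capture("wrist"); cv2.imwrite("pics/w2.png",im); np.save("pics/w2.npy",[p],allow_pickle=True)
E
```

```text
t: 7.28
position: [0.5014, -0.2427, 0.1397]
eef_rot: [1.0, -0.021, -0.0, -0.0]
ft_force: [0.3, 0.5, -1.9]
width: 0.0256
finger_force: 25.0
t 7.28 pos [ 0.5014 -0.2427  0.1397] yaw -0.0425 tilt [-1.e-04  2.e-04 -1.e+00] q [-0.66  0.49  1.55  0.    1.1   0.95] w 0.0256 F [ 0.3  0.5 -1.9] 24.99334216117859
shift cm [ 0.06  0.08 -0.03] n 0.0 then roll 0.001
```

View pics/w2.png

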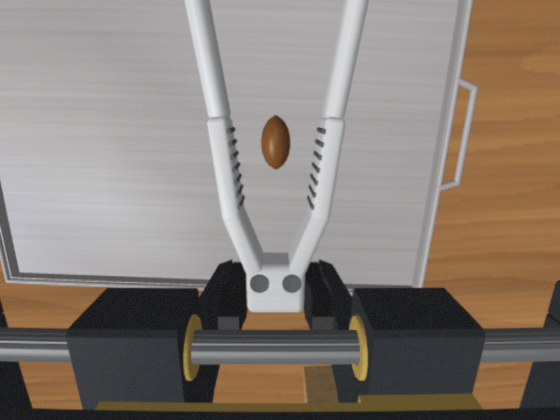

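Nut at (276,142), pins at (259,283) and (292,284), with the nutcracker held straight and flat. I'll measure the nut in the nutcracker's frame from this view.

```bash
python3 - <<'E'
from h import *
p=np.load("pics/w2.npy",allow_pickle=True)[0]; im=cv2.imread("pics/w2.png")
h=cv2.cvtColor(im,cv2.COLOR_BGR2HSV); g=h[...,2]
m=np.zeros(g.shape,np.uint8); m[100:185,250:305]=(h[100:185,250:305,1]>100)
c=max(cv2.findContours(m,0,1)[0],key=cv2.contourArea)
N=ray(p,c.reshape(-1,2),.014)[:,:2]; r=cv2.minAreaRect((N*1000).astype(np.float32)); print(r)
(bx,by),_,_=r; nut=np.array([bx,by])/1000
B=cv2.boxPoints(r); e=max(B[1]-B[0],B[2]-B[1],key=np.linalg.norm); print("nut yaw",np.arctan2(e[1],e[0]))
def cen(m,x0,x1,y0,y1):
    ys,xs=np.nonzero(m[y0:y1,x0:x1]); return [xs.mean()+x0,ys.mean()+y0]
a,b=cen(g<130,249,270,273,294),cen(g<130,282,303,273,294); print(a,b)
Q=ray(p,[a,b],.1412)[:,:2]; pm=Q.mean(0)
# inner jaw faces symmetric: outer silhouette points of arms at row 120 edges (elbows) for yaw
K_=ray(p,[[208,120],[344,121]],.140)[:,:2]; km=K_.mean(0); v=km-pm; yaw=np.arctan2(v[1],v[0])
d=Q[0]-Q[1]; print("pins",Q,"pin sep",np.linalg.norm(d),"yaw axis",yaw,"yaw pins",np.arctan2(-d[0],d[1]))
ax=np.array([np.cos(yaw),np.sin(yaw)]); n=np.array([-ax[1],ax[0]])
print("nut",nut,"in nc frame",(nut-pm)@ax,(nut-pm)@n)
s=bot.observe()["position"][:2]; print("tcp in nc",(s-pm)@ax,(s-pm)@n)
E
```

```text
((555.789306640625, -244.17254638671875), (19.748048782348633, 38.59840393066406), 87.00850677490234)
nut yaw -0.052211765
[np.float64(259.05078125), np.float64(283.1484375)] [np.float64(291.6503759398496), np.float64(283.1954887218045)]
pins [[ 0.50644474 -0.23522733]
 [ 0.50583979 -0.24944046]] pin sep 0.014226005543379367 yaw axis -0.044731091347220094 yaw pins -0.04253692030421981
nut [ 0.55578931 -0.24417255] in nc frame 0.04967959808185693 0.0003832127631736894
tcp in nc -0.004690754484717945 -0.0007234448573137921
```

The nut sits at (49.7, 0.4) mm in the nutcracker's frame, so I lower straight down.

```bash
python3 -m inch '[[[0,0,2,0],[0,0,3,0],[0,0,3,0],[0,0,2,0],[0,0,1,0],[0,0,0.5,0],[0,0,0.3,0],[0,0,0.1,0],[0,0,0,0],[0,0,0,0]]]'
python3 - <<'E'
from h import *
go([.5014,-.2427,.0195],-.044)
E
```

```text
t: 8.57
position: [0.5015, -0.2438, 0.0208]
eef_rot: [1.0, -0.022, 0.0, 0.0]
ft_force: [0.1, -0.1, -1.0]
width: 0.0261
finger_force: 25.0
t 8.57 pos [ 0.5015 -0.2438  0.0208] yaw -0.0443 tilt [ 4.e-04 -3.e-04 -1.e+00] q [-0.66  0.67  1.62  0.    0.85  0.95] w 0.0261 F [ 0.1 -0.1 -1. ] 24.993385076522827
shift cm [-0.01 -0.11  0.13] n 0.0 then roll -0.0
```

```bash
python3 -m inch '[[[0,0,0.07,0],[0,0,0.05,0],[0,0,0,0]]]'
python3 -m inch '[[[0,0,0,0],[0,0,0,0],[0,0,0,0],[0,0,0,0],[0,0,0,0],[0,0,-0.5,0],[0,0,-3,0],[0,0,-4,0],[0,0,-4,0],[0,0,0,0],[0,0,0,0],[0,0,0,0]]]' 0
python3 - <<'E'
from h import *
go([.5014,-.2427,.0195],-.044)
p=cams.camera_params("wrist"); im,d=cams.capture("wrist"); cv2.imwrite("pics/w3.png",im); np.save("pics/w3.npy",[p],allow_pickle=True)
E
```

```text
t: 8.95
position: [0.5014, -0.2437, 0.0195]
eef_rot: [1.0, -0.022, 0.0, 0.0]
ft_force: [-2.1, 0.6, 1.8]
width: 0.0257
finger_force: 25.0
t: 10.45
position: [0.5009, -0.2434, 0.1332]
eef_rot: [1.0, -0.022, -0.001, -0.001]
ft_force: [-0.2, 0.8, -0.5]
width: 0.0882
finger_force: 0.0
t 10.45 pos [ 0.5009 -0.2434  0.1332] yaw -0.0442 tilt [-0.0018  0.0014 -1.    ] q [-0.66  0.5   1.55 -0.    1.09  0.95] w 0.0882 F [-0.2  0.8 -0.5] 0.0
shift cm [ 0.07 -0.06 11.37] n 1.8 then roll -0.0
```

View pics/w3.png

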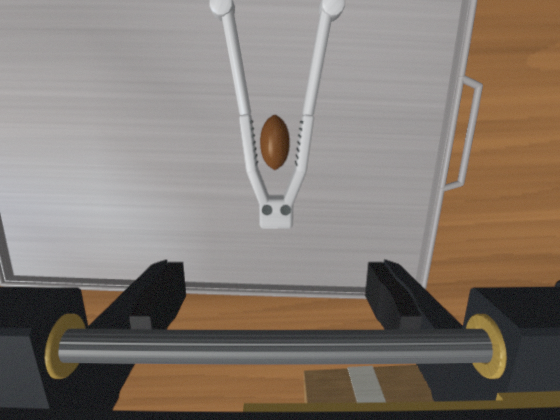

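The nutcracker lies flat in the tray, let go, with the whole nut at (275,142) between the jaws (pins at (267,210) and (285,210)). Next I go to the handles.

```bash
python3 - <<'E'
from h import *
p=np.load("pics/w3.npy",allow_pickle=True)[0]
Q=ray(p,[[267,210.5],[285.3,210.5]],.021).mean(0); k=ray(p,[[221.5,6],[333,6]],.019).mean(0); v=k-Q
yaw=np.arctan2(v[1],v[0]); print(Q,k,yaw,np.hypot(*v[:2])); 
t=Q[:2]+.11*v[:2]/np.hypot(*v[:2]); print(t)
go([.6161,-.2490,.0185],-.044)
E
```

```text
[ 0.50561385 -0.2435043   0.021     ] [ 0.64368003 -0.25003287  0.019     ] -0.0472506020030585 0.1382204462320166
[ 0.61549108 -0.24869994]
t 10.5 pos [ 0.501  -0.2434  0.1333] yaw -0.0443 tilt [-0.0015  0.0012 -1.    ] q [-0.66  0.5   1.55  0.    1.09  0.95] w 0.0883 F [-0.2  0.   1. ] 0.0
shift cm [11.54  0.06 11.46] n 2.6 then roll -0.0
```

```bash
python3 -m inch '[[[3,0,0,0],[4,0.06,0,0],[3,0,0,0],[1.5,0,0,0],[0,0,3,0],[0,0,3,0],[0,0,3,0],[0,0,1.4,0],[0,0,0.6,0],[0,0,0.3,0],[0,0,0,0],[0,0,0,0]]]' 0
python3 - <<'E'
from h import *
go([.6158,-.2489,.0188],-.045)
E
```

```text
t: 12.0
position: [0.6165, -0.2495, 0.022]
eef_rot: [1.0, -0.022, 0.0, 0.0]
ft_force: [-0.9, 0.2, -1.1]
width: 0.0883
finger_force: 0.0
t 12.0 pos [ 0.6165 -0.2495  0.022 ] yaw -0.0442 tilt [ 1.e-03 -6.e-04 -1.e+00] q [-0.56  0.85  1.24  0.    1.04  1.05] w 0.0883 F [-0.9  0.2 -1.1] 0.0
shift cm [-0.07 -0.06  0.32] n 0.1 then roll 0.001
```

```bash
python3 -m inch '[[[0,-0.05,0.2,0],[0,0,0.08,0],[0,0,0,0]]]' 0
python3 -m inch '[[[0,0,0,0],[0,0,0,0],[0,0,0,0],[0,0,0,0],[0,0,0,0],[0,0,0,0],[0,0,0,0],[0,0,0,0],[0,0,0,0],[0,0,0,0]]]' 255 25
```

```text
t: 12.38
position: [0.6162, -0.2489, 0.0184]
eef_rot: [1.0, -0.022, -0.0, -0.0]
ft_force: [-0.3, -0.2, -0.8]
width: 0.0881
finger_force: 0.0
t: 13.62
position: [0.6163, -0.2488, 0.0186]
eef_rot: [1.0, -0.022, 0.0, -0.0]
ft_force: [0.7, 0.2, 1.4]
width: 0.0276
finger_force: 25.0
```

Width is 27.6 mm, which matches the cracked shell. I open the hand and retreat.

```bash
python3 -m inch '[[[0,0,0,0],[0,0,0,0],[0,0,0,0],[0,0,0,0],[0,0,0,0],[0,0,0,0],[0,0,-0.5,0],[0,0,-2,0],[0,0,-4,0],[0,0,-4,0],[0,0,-2,0],[-4,0,0,0],[-4,0,0,0],[-3,0,0,0],[0,0,0,0],[0,0,0,0],[0,0,0,0]]]' 0
python3 - <<'E'
from h import *
im,d=cams.capture("wrist"); cv2.imwrite("pics/w4.png",im)
E
```

```text
t: 15.75
position: [0.5071, -0.2441, 0.1437]
eef_rot: [1.0, -0.022, 0.0, 0.0]
ft_force: [0.3, -0.3, -0.5]
width: 0.0881
finger_force: 0.0
```

View pics/w4.png

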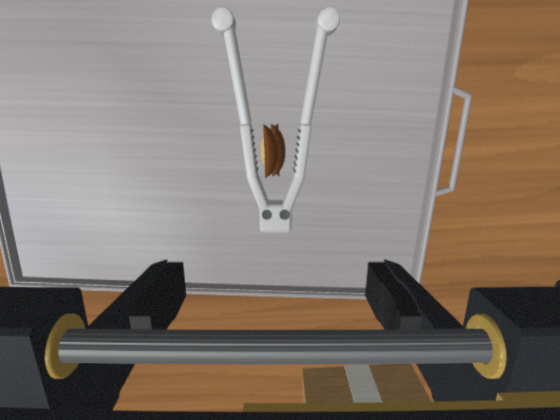

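The nut at (272,150) is cracked, with a flake standing up. The nutcracker lies flat and open in the tray and the hand is clear.

```bash
python3 -c "
from bench import bot
print(bot.close_job())"
```

```text
the job is handed in; nothing more can be done
None
```

The pecan is cracked between the jaws, the nutcracker lies flat and let go in the tray with it, and the job is handed in at about 16 s of the 48 s allowed; no verdict came back.

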